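# Push an offcut under the sprung flap of the bench chute

## Task

Press the yellow paddle down with one fingertip so the sprung flap of the offcut chute stands open, and while you hold it there push the pale offcut with the blue band along its lane with the other fingertip, under the flap, until it drops into the chute's box. Then let the flap spring shut and move clear; do not pinch, pick up or lift anything, and leave the other things on the bench where they are.

Things in the scene. Friction and masses are not known exactly. Their poses are not given: they have to be found in the camera images.
- chute: Offcut chute, a grey steel box with a level lane in front, fixed. Origin on the bench (z=0) below the flap's lip; x along the lane, the pushing direction, y left, z up. Lane floor 100 mm above the bench, x -180 to -15 mm, 40 mm wide between rails 20 mm high. Box: inside x -15 to 130 mm, 52 mm wide, 96 mm deep; from x = 0 its walls stand 134 mm above the bench. The lane's middle line is y = 0.
- flap (a joint): Flap angle, rad: 0 shut (spring), 1.0 stop. A seesaw on a hinge tube along x beside the lane: left a yellow paddle, right a clear yellow-edged cover with a lip. Pressing the paddle (2 N at first, 4 N when open) raises the lip; from about 0.5 the offcut passes below it. Pushing the offcut at the lip does not open it. Released, it springs shut. A fingertip may slide along the held paddle.
- hinge (a point): Point on the axis of the flap's hinge tube (10 mm thick), above chute x = 0: chute y = +30 mm, 138 mm above the bench. The tube runs along the chute's x from -175 to +130 mm.
- paddle (a point): Top of the flat yellow paddle, mid-length, 42 mm left of the tube axis (72 mm left of the lane's middle). Paddle: chute x -170 to -20 mm, 5 to 60 mm left of the tube, 4 mm thick, level with its top 140 mm above the bench when shut; it turns with the flap. A fingertip with its lane-side edge 33 mm left of the tube and its tip 10 mm above lane-floor height holds the flap at about 0.7 rad.
- lip (a point): Middle of the lower edge of the yellow lip when shut: chute x = 0 to 4 mm (4 mm thick), 12 mm above the lane floor, over the right half of the lane. It bars the lane while the flap is shut and rises with it. The clear cover lies behind it, chute x 0 to 130 mm, 60 mm to the right of the tube.
- drop_edge (a point): Middle of the lane floor's end edge, where the open box begins (chute x = -15 mm, 100 mm above the bench). An offcut whose middle is pushed past this edge, its nose under the raised lip, tips over it and falls into the box.
- offcut: The pale wooden offcut with a blue band near its far end, 80 x 32 x 24 mm (x, y, z), about 45 g, loose, lying lengthwise in the lane, its x axis roughly along the lane. Origin: centre of its underside; its near end, to be pushed, is 40 mm behind the origin.
- walnut: Bystander: dark walnut offcut 70 x 40 x 30 mm on the bench, right of the chute. Origin: centre of its underside.
- cork: Bystander: cork sanding block 100 x 60 x 36 mm, on the bench left of the chute's box. Origin: centre of its underside.
- jar: Bystander: glue jar, 64 mm across, 85 mm high, on the bench left of the lane. Origin: centre of its underside.
- push_orange: Bystander: orange push block with a handle, 160 x 85 x 79 mm, to one side of the bench. Origin: centre of its underside.
- push_yellow: Bystander: yellow push block with a red handle, 160 x 85 x 79 mm, to one side of the bench. Origin: centre of its underside.
- hammer: Bystander: hammer lying at the side of the bench. Origin: on the bench below its handle line.
- bevel: Bystander: bevel square, 120 mm wooden stock with a 170 mm steel blade, lying at the side of the bench. Origin: centre of the stock's underside.
Things that resemble listed ones, but are neither listed nor needed, are in the scene too. What is shaped like the offcut but green or turquoise is not meant.

How it is judged:
By the outcome, as a careful person would: the job done as asked, in the order asked, and still so for the second after the job is handed in, with the robot touching nothing.
It also fails if it takes over 35 s, if anything falls off the work surface, if the arm or the gripper's body presses on something with over 40 N, if the wrist force passes 120 N, or if a joint passes its speed limit or range.

## Robot

A 6-joint arm with a two-finger parallel gripper is mounted at the origin on the work surface. World frame = base frame: x ahead of the robot, y to its left, z up, the work surface at z = 0. Lengths are in mm, angles in rad, forces in N, time in s.
With the tool pointing down it reaches from about 400 to 925 mm from the base axis. Payload 12.5 kg.
Tool frame: the origin (TCP) lies midway between the tips of the shut fingers; the grasp point (between the pads) lies 19 mm behind it (env.pinch_z is the z of the grasp point in the tool frame, in mm); z points along the fingers, y is the line along which they close (so a half turn about z gives the same grasp; the last joint's range is limited). The gripper opens to 95 mm and grips with 3 to 60 N. Pads are 20 mm wide; open, the fingers measure 119 mm over their backs; the gripper's body (75 mm by 180 mm) begins 59 mm behind the grasp point.
Start: joints at [1.205, 0.491, 1.559, -0, 1.092, -0.106], TCP at [160.537, 604.049, 214.661] pointing down, gripper open.
Joint ranges: [-3.1, 3.1], [-0.84, 2.19], [0.05, 2.79], [-1.13, 4.28], [0.06, 2.93], [-2.69, 2.69]. Speed limits (rad/s): [2.22, 2.22, 2.79, 3.14, 3.14, 3.14].

## Interface

Orientations are given as [roll, pitch, yaw] about the fixed x, y, z axes, in that order (R = Rz(yaw) Ry(pitch) Rx(roll)).
In Python, from cell import env, eyes gives the robot as it stands.
- The arm moves only by the shell command python3 -m inch 'ROWS'. ROWS is JSON, a list of rows, each a list of 3 entries, a list of its own where there are three numbers: the shift along the tool's x, y, z in units of 60 mm (1.0 is 60 mm), then the turn about the tool's z in units of 5 degrees (1.0 is 5 degrees), then the closure, from -1 (fully open) to 1 (shut). In form: [[[tx, ty, tz], turn, claw], ...]. A call has exactly 10 rows; each row shifts and turns the commanded pose from where the row before left it, along the tool's axes as they then stand; what a row does not reach is not made up. A row lasts 1/8 s, in which the tool goes at most 62.5 mm and 10.7 degrees, less where a joint would pass 70% of its speed; a pose out of reach is approached as far as the arm can. A call is refused whole if a number of a shift passes 1 or a number of a turn 1, either way. A call with a gripper value outside its range is refused whole. The fingers move at their own pace and stop on an object; the grip force is fixed at half the most. Time passes only in rows, so rows that do not move let the fingers close, or fill a call up. It gives the time, the measured TCP pose, the force, the opening and the grip force at its end, in the units of the state.
- env.state(): the state, without advancing time (a new reading comes with each control period).
- eyes.read_camera(name): name is "side" or "top"; returns a dict with "pixels" (400x640x3 uint8, red, green, blue), "fx", "fy", "cx", "cy" (pixels), "extrinsics" (4x4, takes a point from world to camera coordinates). Camera axes: x right, y down, z forward; pixel columns grow to the right and rows downward; lengths in mm; the calibration is good to about 2 mm. A picture is of the moment at which its call begins. There is no depth.
- env.job_done(): hands the job in; it is judged then, once.
Trained networks look in a picture, given as the dict that the camera call returned (one of the last four; its "shot" number tells which), for a name from the list of things; names that differ only in an ending like _2 or _b are one class to them, and where a whole thing is asked for, a point or a joint stands for the part that bears it (a point fixed in the world has none). Each returns a list of dicts, best first, with "score" (0 to 1); they miss things now and then, are a little off and sometimes report something else, mostly with a low value. They report only what shows in the picture. A call takes as long as a camera call. They do not tell look-alikes from the thing itself.
- eyes.boxes_of(name, picture): "centre" ([row, column] in pixels, amid what is visible of it).
- eyes.cut_out(name, picture): "mask" (400x640 bool, what is visible of it) and "centre" ([row, column] in pixels, amid what is visible of it).
- eyes.spot_point(name, picture): "centre" ([row, column] in pixels: a listed point, or the origin of a listed thing).
The state is a dict: "t": time; "joints": joint angles; "qvel": joint speeds; "tau": joint torques, N m; "eef_pos": TCP position; "tcp_rot": TCP orientation; "ft_force": force on the tool from outside, world axes, zero at the start; "moment": the same for the moment, N m; "opening": opening from 0.0 (shut) to 1.0 (fully open); "grip_force": force on a finger pad.
Only numpy, scipy, OpenCV 4.12 (cv2) and the standard library are available. Lean on these libraries where they do the work, as an engineer would, in place of code of your own. Each camera call takes 0.05 s, during which the arm holds its last target. There are 200 camera calls.

## Working session

There is one attempt and no reset: what is moved stays moved. The work goes in short steps, Python scripts to look and compute and a shell command to move; the robot and the scene stay as the last step left them, time stands still between calls to the robot, and variables do not carry over. Pictures are saved under pics/ and viewed, at most 10 in all, crops included, and the job is handed in when it is done.

```bash
mkdir -p pics; ls; cat > h.py <<'E'
import numpy as np, cv2
from cell import env, eyes
def ray(p,rc):
    E=np.array(p["extrinsics"]);R=E[:3,:3];t=E[:3,3]
    d=R.T@np.array([(rc[1]-p["cx"])/p["fx"],(rc[0]-p["cy"])/p["fy"],1]);return -R.T@t,d
def onz(p,rc,z):
    o,d=ray(p,rc);return o+d*(z-o[2])/d[2]
def proj(p,X):
    E=np.array(p["extrinsics"]);c=E[:3,:3]@np.array(X,float)+E[:3,3]
    return [p["cy"]+p["fy"]*c[1]/c[2],p["cx"]+p["fx"]*c[0]/c[2]]
def save(p,n,crop=None,s=1):
    im=np.array(p["pixels"])[:,:,::-1]
    if crop: im=im[crop[0]:crop[1],crop[2]:crop[3]]
    cv2.imwrite("pics/"+n,cv2.resize(im,None,fx=s,fy=s,interpolation=cv2.INTER_CUBIC))
E
python3 - <<'E'
from h import *
T=eyes.read_camera("top");S=eyes.read_camera("side")
save(T,"t0.png");save(S,"s0.png")
Z=dict(hinge=138,paddle=140,lip=112,drop_edge=100,offcut=100,chute=0)
for n,z in Z.items():
  for p,l in((T,"top"),(S,"side")):
    for d in eyes.spot_point(n,p)[:3]:
      print(n,l,round(d["score"],2),np.round(d["centre"]),np.round(onz(p,d["centre"],z)))
print(env.state()["eef_pos"],env.state()["tcp_rot"])
E
```

```text
pics
hinge top 0.94 [159. 270.] [659. 117. 138.]
hinge side 0.6 [170. 323.] [667. 106. 138.]
paddle top 0.6 [193. 255.] [564. 156. 140.]
paddle side 0.89 [174. 294.] [556. 147. 140.]
lip top 0.92 [158. 285.] [668.  76. 112.]
lip top 0.15 [188. 278.] [581.  97. 112.]
lip side 0.72 [179. 328.] [666.  70. 112.]
drop_edge top 0.67 [165. 284.] [650.  80. 100.]
drop_edge side 0.63 [182. 322.] [646.  85. 100.]
offcut top 0.77 [250. 250.] [410. 175. 100.]
offcut top 0.72 [189. 279.] [581.  94. 100.]
offcut top 0.64 [147. 327.] [702. -47. 100.]
offcut side 0.75 [210. 361.] [ 629. -146.  100.]
offcut side 0.75 [212. 258.] [337.  71. 100.]
offcut side 0.57 [187. 309.] [580.  87. 100.]
chute top 0.43 [260. 171.] [388. 429.   0.]
chute side 0.55 [200. 324.] [668.  95.   0.]
[160.52751046 604.04559382 214.66597071] [3.14153284e+00 2.88820705e-05 2.88180455e+00]
```

View pics/t0.png

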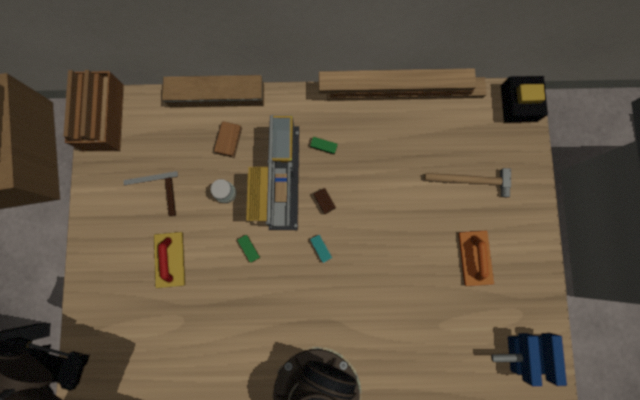

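View pics/s0.png

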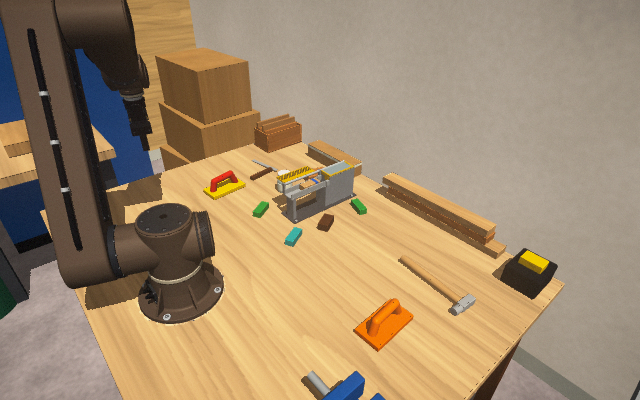

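The top view shows four offcut-shaped things: the pale one with the blue band in the lane at (189,279), green at (147,323), green at (248,249), and turquoise at (248,320). I choose the pale one in the lane. Next I check it in a close crop.

```bash
python3 - <<'E'
from h import *
T=eyes.read_camera("top");S=eyes.read_camera("side")
save(T,"t1.png",(112,236,210,320),4.8)
save(S,"s1.png",(150,225,260,375),6.5)
for p in(T,S):
  print(p["fx"],np.round(np.array(p["extrinsics"]),3).tolist())
E
```

```text
438.3002757764448 [[-0.02, -1.0, -0.001, 2.701], [-0.987, 0.019, -0.158, 563.488], [0.158, -0.002, -0.987, 1259.214], [0.0, 0.0, 0.0, 1.0]]
381.6646484989234 [[0.756, -0.654, 0.019, -417.668], [-0.353, -0.433, -0.829, 274.319], [0.55, 0.621, -0.558, 1168.222], [0.0, 0.0, 0.0, 1.0]]
```

View pics/t1.png

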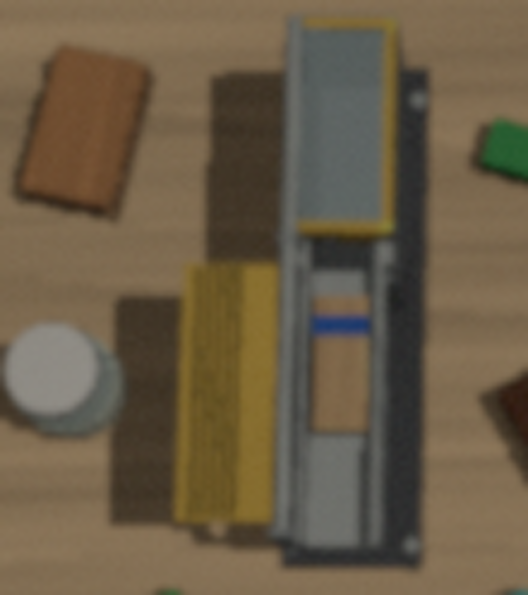

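View pics/s1.png

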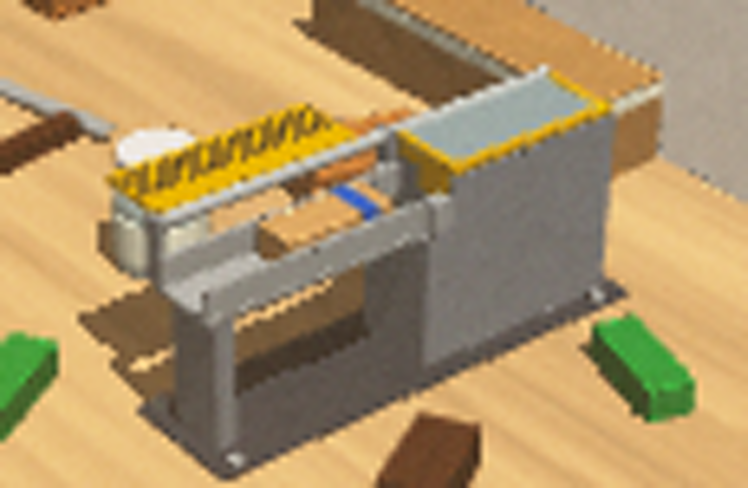

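Both crops confirm it: the pale offcut with the blue band lies in the lane between the rails (top crop about (340,365)), paddle on its left, lip ahead. Next I fit the chute's pose from features in both crops.

```bash
cat > fit.py <<'E'
from h import *
from scipy.optimize import least_squares
T=eyes.read_camera("top");S=eyes.read_camera("side")
tp=[((186,265),(-20,90,140)),((174,521),(-170,90,140)),((278,263),(-20,35,140)),((281,540),(-175,30,143)),((294,17),(130,30,143)),((397,234),(0,-30,140)),((398,20),(130,-30,140)),((337,270),(-15,0,100)),((333,548),(-180,0,100))]
sp=[((108,180),(-170,90,140)),((305,103),(-20,90,140)),((155,215),(-175,30,143)),((547,70),(130,30,143)),((612,103),(130,-30,140)),((452,168),(0,-30,140))]
obs=[(T,112+r/4.8-.4,210+c/4.8-.4,P) for (c,r),P in tp]+[(S,150+r/6.5-.4,260+c/6.5-.4,P) for (c,r),P in sp]
def W(q,P):
    c,s=np.cos(q[2]),np.sin(q[2]);return [q[0]+c*P[0]-s*P[1],q[1]+s*P[0]+c*P[1],P[2]]
def f(q,ob): return np.array([np.subtract(proj(p,W(q,P)),(r,c)) for p,r,c,P in ob]).ravel()
if __name__=="__main__":
  for ob in(obs,obs[:9],obs[9:]):
    s=least_squares(f,[665,85,0],x_scale=[1,1,.01],args=(ob,),loss="soft_l1");print(np.round(s.x,3));
    if ob is obs: q=s.x; print(np.round(s.fun.reshape(-1,2),1).tolist())
  np.save("q.npy",q)
  c,s_=np.cos(q[2]),np.sin(q[2])
  for rr in(433,300):
    X=onz(T,(112+rr/4.8-.4,210+340/4.8-.4),124)-[q[0],q[1],0]
    print("offcut end chute",c*X[0]+s_*X[1],-s_*X[0]+c*X[1])
E
python3 fit.py
```

```text
[ 6.55347e+02  8.57830e+01 -3.50000e-02]
[[-0.4, -0.1], [-0.1, 0.3], [0.3, 0.5], [-2.0, -0.3], [-0.3, 0.5], [-0.3, -0.8], [-0.3, 0.1], [0.5, 1.9], [-0.2, 1.1], [-0.9, -1.3], [-0.3, -0.7], [-0.1, -0.8], [-0.7, -0.5], [0.4, -0.7], [0.1, -0.5]]
[ 6.54675e+02  8.65810e+01 -3.50000e-02]
[ 6.57019e+02  8.29830e+01 -2.60000e-02]
offcut end chute -115.92995974158316 -1.0859884028738844
offcut end chute -37.05601722233718 1.1134110967860653
```

```bash
python3 -m inch '[[[0,0,0],-0.86,-0.2],[[0,0,0],-0.86,-0.2],[[0,0,0],-0.86,-0.2],[[-0.6,-0.75,0],0,-0.2],[[-0.6,-0.75,0],0,-0.2],[[-0.6,-0.75,0],0,-0.2],[[-0.6,-0.75,0],0,-0.2],[[-0.6,-0.75,0],0,-0.2],[[-0.6,-0.75,0],0,-0.2],[[0,0,0],0,-0.2]]'
cat > rel.py <<'E'
from h import *
q=np.load("q.npy");s=env.state()
X=np.array(s["eef_pos"]);yw=s["tcp_rot"][2];c,n=np.cos(q[2]),np.sin(q[2])
d=X[:2]-q[:2];P=np.array([c*d[0]+n*d[1],-n*d[0]+c*d[1]])
print("t",s["t"],"chute TCP",P.round(1),"z",X[2].round(1),"yaw err deg",np.degrees((yw-np.pi-q[2]+np.pi)%(2*np.pi)-np.pi).round(2),"open",s["opening"]*95,"F",np.round(s["ft_force"],1))
import sys
if len(sys.argv)>1:
  g=np.array([float(a) for a in sys.argv[1:3]])-P   # tool x=-chute x, tool y=+chute y (when aligned)
  e=yw-np.pi-q[2];w=np.array([np.cos(e)*g[0]+np.sin(e)*g[1],-np.sin(e)*g[0]+np.cos(e)*g[1]])
  print("tool units",(np.array([-w[0],w[1]])/60).round(3))
E
python3 rel.py -140 34.5
```

```text
t: 2.15
eef_pos: [369.0, 324.3, 214.8]
tcp_rot: [3.142, 0.0, 3.102]
ft_force: [-0.7, -0.2, 0.2]
opening: 0.6
grip_force: 0.0
t 2.15 chute TCP [-294.5  228.4] z 214.8 yaw err deg -0.26 open 57.03282406078074 F [-0.7 -0.2  0.2]
tool units [-2.59 -3.22]
```

```bash
python3 -m inch '[[[-0.52,-0.644,0],0,-0.2],[[-0.52,-0.644,0],0,-0.2],[[-0.52,-0.644,0],0,-0.2],[[-0.52,-0.644,0],0,-0.2],[[-0.51,-0.644,0],-0.05,-0.2],[[0,0,0.2],0,-0.2],[[0,0,0.3],0,-0.2],[[0,0,0.3],0,-0.2],[[0,0,0],0,-0.2],[[0,0,0],0,-0.2]]' >/dev/null
python3 rel.py -140 34.5
python3 - <<'E'
from h import *
T=eyes.read_camera("top");S=eyes.read_camera("side")
a=np.array(T["pixels"])[112:236,210:320,::-1];b=np.array(S["pixels"])[130:225,260:360,::-1]
a=cv2.resize(a,(390,440),interpolation=3);b=cv2.resize(b,(400,440)) if 0 else cv2.resize(b,None,fx=4,fy=4.0,interpolation=3)
b=cv2.copyMakeBorder(b,0,440-b.shape[0],0,0,0);cv2.imwrite("pics/p2.png",np.hstack([a,b]))
E
```

```text
t 3.4 chute TCP [-141.2   38.4] z 167.1 yaw err deg 0.32 open 57.62367103832301 F [ 0.5 -0.   0.1]
tool units [-0.02  -0.065]
```

View pics/p2.png

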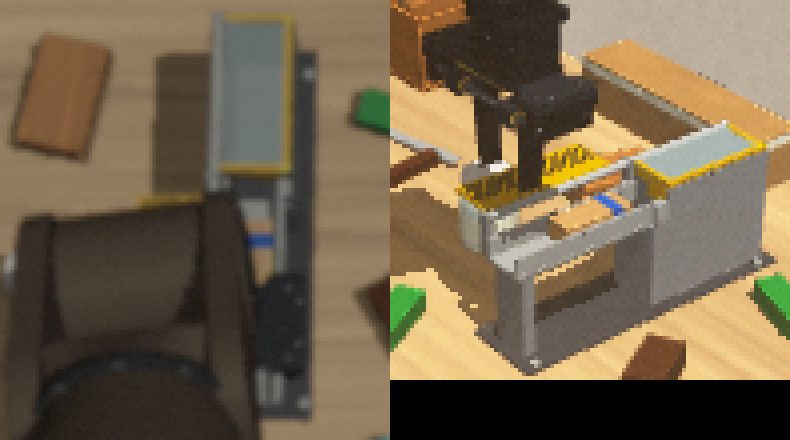

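Side view (right half): the lane finger's tip is at crop (530,190), i.e. pixel (177,295), and the other is over the paddle. I check that against the predicted position while correcting y.

```bash
python3 - <<'E'
from h import *
from fit import W
q=np.load("q.npy");S=eyes.read_camera("side")
for y in(10,4,-2): print(y,np.round(proj(S,W(q,(-151,y,167))),1),np.round(proj(S,W(q,(-131,y,167))),1))
E
python3 -m inch '[[[-0.01,-0.065,0],0,-0.2],[[0,0,0],0,-0.2],[[0,0,0],0,-0.2],[[0,0,0.2],0,-0.2],[[0,0,0.1],0,-0.2],[[0,0,0],0,-0.2],[[0,0,0],0,-0.2],[[0,0,0],0,-0.2],[[0,0,0],0,-0.2],[[0,0,0],0,-0.2]]' >/dev/null
python3 rel.py -140 34.5
```

```text
10 [177.3 290.9] [175.7 295.2]
4 [177.9 291.8] [176.3 296.2]
-2 [178.6 292.8] [177.  297.2]
t 4.9 chute TCP [-140.4   33.7] z 148.7 yaw err deg 0.26 open 56.72295986225686 F [0.1 0.9 0.1]
tool units [-0.007  0.013]
```

```bash
python3 -m inch '[[[0,0.01,0.1],0,-0.2],[[0,0,0.1],0,-0.2],[[0,0,0.1],0,-0.2],[[0,0,0.1],0,-0.2],[[0,0,0.1],0,-0.2],[[0,0,0.1],0,-0.2],[[0,0,0.05],0,-0.2],[[0,0,0],0,-0.2],[[0,0,0],0,-0.2],[[0,0,0],0,-0.2]]' >/dev/null
python3 rel.py -140 34.5
python3 - <<'E'
from h import *
S=eyes.read_camera("side")
save(S,"s3.png",(130,225,260,380),5)
E
```

```text
t 6.15 chute TCP [-140.5   34.5] z 109.6 yaw err deg 0.26 open 56.96727364903154 F [-0.2  4.4  0.5]
tool units [-0.009 -0.   ]
```

View pics/s3.png

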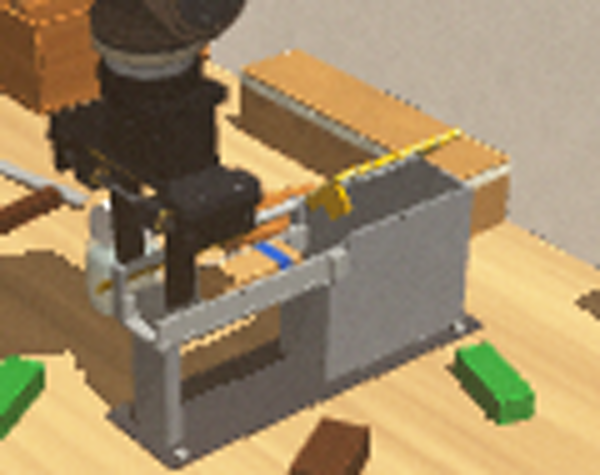

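The flap stands open: its lip and cover are raised at crop (330,200), the lane finger is in the lane behind the offcut at (180,290). Now I push.

```bash
python3 -m inch '[[[-0.12,0,0],0,-0.2],[[-0.12,0,0],0,-0.2],[[-0.12,0,0],0,-0.2],[[-0.12,0,0],0,-0.2],[[-0.12,0,0],0,-0.2],[[-0.12,0,0],0,-0.2],[[-0.12,0,0],0,-0.2],[[-0.12,0,0],0,-0.2],[[-0.12,0,0],0,-0.2],[[0,0,0],0,-0.2]]' >/dev/null
python3 rel.py -58 34.5
python3 - <<'E'
from h import *
S=eyes.read_camera("side")
save(S,"s4.png",(130,225,260,380),5)
E
```

```text
t 7.45 chute TCP [-74.6  34.6] z 109.8 yaw err deg 0.25 open 56.82256490455609 F [2.3 2.8 1.6]
tool units [-0.276 -0.004]
```

View pics/s4.png

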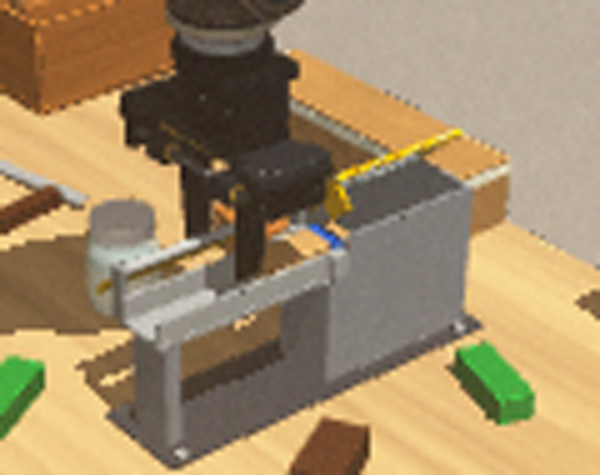

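The offcut is sliding with its blue band at crop (325,235), nose just under the raised lip. Push on past the edge.

```bash
python3 -m inch '[[[-0.1,0,0],0,-0.2],[[-0.1,0,0],0,-0.2],[[-0.1,0,0],0,-0.2],[[-0.1,0,0],0,-0.2],[[-0.03,0,0],0,-0.2],[[0,0,0],0,-0.2],[[0,0,0],0,-0.2],[[0,0,0],0,-0.2],[[0,0,0],0,-0.2],[[0,0,0],0,-0.2]]' >/dev/null
python3 rel.py -50 34.5
python3 - <<'E'
from h import *
S=eyes.read_camera("side");T=eyes.read_camera("top")
a=cv2.resize(np.array(T["pixels"])[112:212,240:320,::-1],(320,400),interpolation=3)
b=cv2.resize(np.array(S["pixels"])[140:220,280:370,::-1],(450,400),interpolation=3)
cv2.imwrite("pics/p5.png",np.hstack([a,b]))
E
```

```text
t 8.75 chute TCP [-49.6  34.8] z 109.7 yaw err deg 0.26 open 57.33578762919474 F [1.8 3.  1.6]
tool units [ 0.006 -0.004]
```

View pics/p5.png

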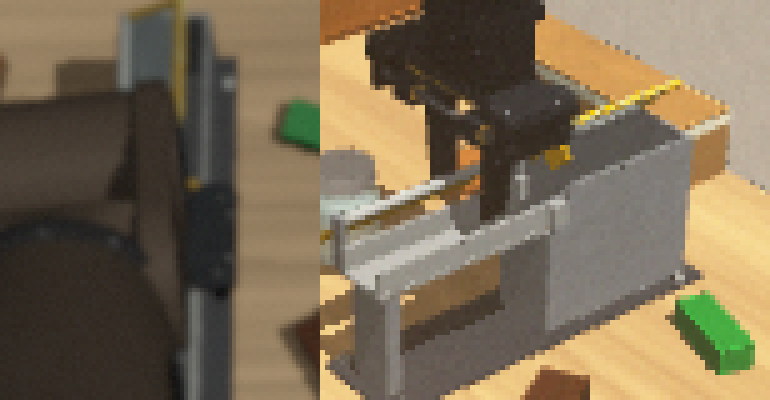

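The offcut is no longer on the lane in front of the finger at crop (490,210). I'll back off 36 mm with the flap still held, and look into the box.

```bash
python3 -m inch '[[[0.1,0,0],0,-0.2],[[0.1,0,0],0,-0.2],[[0.1,0,0],0,-0.2],[[0.1,0,0],0,-0.2],[[0.1,0,0],0,-0.2],[[0.1,0,0],0,-0.2],[[0,0,0],0,-0.2],[[0,0,0],0,-0.2],[[0,0,0],0,-0.2],[[0,0,0],0,-0.2]]' >/dev/null
python3 rel.py
python3 - <<'E'
from h import *
S=eyes.read_camera("side");T=eyes.read_camera("top")
a=cv2.resize(np.array(T["pixels"])[112:192,250:320,::-1],(350,400),interpolation=3)
b=cv2.resize(np.array(S["pixels"])[140:220,280:370,::-1],(450,400),interpolation=3)
cv2.imwrite("pics/p6.png",np.hstack([np.clip(a*1.6,0,255).astype(np.uint8),b]))
E
```

```text
t 10.1 chute TCP [-86.1  34.5] z 109.5 yaw err deg 0.27 open 57.12725432003164 F [-3.1  1.4  4.1]
```

View pics/p6.png

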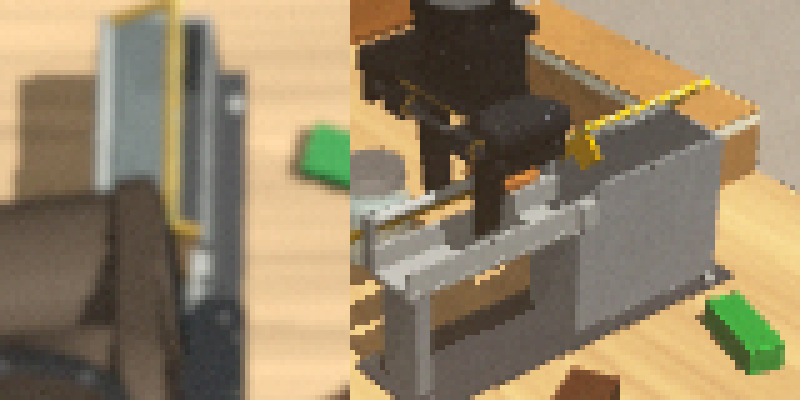

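The lane is empty in the side view, and a pale spot shows below the box mouth at top crop (190,245). I'll raise slowly to let the flap shut, then move clear.

```bash
python3 -m inch '[[[0,0,-0.1],0,-0.2],[[0,0,-0.1],0,-0.2],[[0,0,-0.1],0,-0.2],[[0,0,-0.1],0,-0.2],[[0,0,-0.1],0,-0.2],[[0,0,-0.15],0,-0.2],[[0,0,-0.3],0,-0.2],[[0,0,-0.4],0,-0.2],[[0,0,-0.4],0,-0.2],[[0,0,0],0,-0.2]]' >/dev/null
python3 -m inch '[[[0.5,0.6,0],0,-0.2],[[0.5,0.6,0],0,-0.2],[[0.5,0.6,0],0,-0.2],[[0.5,0.6,0],0,-0.2],[[0.5,0.6,0],0,-0.2],[[0,0.6,0],0,-0.2],[[0,0,0],0,-0.2],[[0,0,0],0,-0.2],[[0,0,0],0,-0.2],[[0,0,0],0,-0.2]]' >/dev/null
python3 rel.py
python3 - <<'E'
from h import *
S=eyes.read_camera("side");T=eyes.read_camera("top")
a=cv2.resize(np.array(T["pixels"])[112:236,230:320,::-1],(310,430),interpolation=3)
b=cv2.resize(np.array(S["pixels"])[140:226,280:370,::-1],(450,430),interpolation=3)
cv2.imwrite("pics/p7.png",np.hstack([np.clip(a*1.6,0,255).astype(np.uint8),b]))
E
```

```text
t 12.7 chute TCP [-236.6  249.2] z 214.6 yaw err deg 0.2 open 56.947322349354174 F [0.6 0.1 0.1]
```

View pics/p7.png

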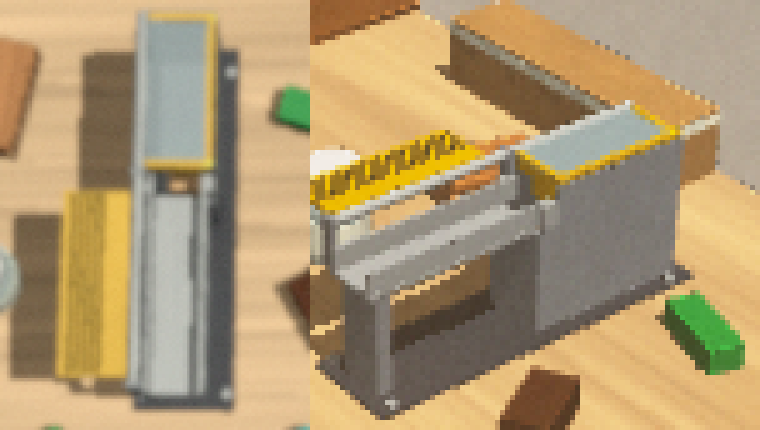

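The flap is shut and level, the lane is empty, and the offcut shows inside the box through the gap at crop (180,185). The neighbouring things look undisturbed.

```bash
python3 -c "
from cell import env
print(env.job_done())"
```

```text
the job is handed in; nothing more can be done
None
```

The pale offcut with the blue band is in the chute's box, the flap has sprung shut, and the arm is clear at about 13 s; the bystanders near the chute look unmoved, and the job is handed in.

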